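# Hang a tension weight on the slotted weight rail

## Task

Hang the tension weight with the blue knob on the slotted weight rail: bring its neck in between the two bars at the open end, slide it along to the closed end by the orange block, and leave it hanging there upright by its flange. Leave the red and the yellow weights standing where they are.

Things in the scene. Friction and masses are not known exactly. Their poses are not given: they have to be found in the camera images.
- weight_blue: tension weight to hang, 128 mm tall, upright on the worktop, 0.25-0.5 kg, round about its z axis (up); origin at the centre of its underside. Steel body 50 mm across, z 0-40 mm, with a blue band; neck 10 mm across, z 40-80; flange 44 mm across, z 80-86; blue cylindrical knob 24 mm across, z 86-128, to be gripped from above.
- weight_red: the same kind of weight (128 mm tall, 50 mm across, origin under its centre, z up) with a red knob and band; a bystander on the worktop, to be left alone.
- weight_yellow: the same kind of weight (128 mm tall, 50 mm across, origin under its centre, z up) with a yellow knob and band; a bystander on the worktop, to be left alone.
- weight_rail: fixed stand, origin on the worktop, z up. x runs along the slot, open end -x to closed end +x. Two level bars, z 120-130 mm, each 12 wide, leave a 22 mm slot about y = 0, straight from x -45 to +55 (closed); a flared mouth, 48 wide at x -70, leads in. Home: weight's axis at x +50, flange on the bars, underside at z 50. Behind: orange block x 78-86, top z 146; column. Base plate x -40 to 125, 110 wide, 8 thick.

How it is judged:
At the end, for the whole second after the job is handed in: The blue weight hangs at rest by its flange on the two bars (underside 44 to 56 mm above the worktop), within 15 mm of fully home at the closed end, within 12 mm of the slot's middle line, upright within 10 degrees (x of weight_blue in the frame of weight_rail between 0.035 and 0.06 m and y of weight_blue in the frame of weight_rail between -0.012 and 0.012 m and z of weight_blue in the frame of weight_rail between 0.044 and 0.056 m and angle between weight_blue's own z axis and vertical below 0.17 rad and linear speed of weight_blue below 0.02 m/s); the robot touches nothing.
It fails at once if the red or the yellow weight is moved by more than 30 mm or tipped by more than 0.5 rad (distance of any of weight_red, weight_yellow from where it was at the start of the episode above 0.03 m or angle between any of weight_red, weight_yellow's own z axis and vertical above 0.5 rad).
It also fails if it takes over 51 s, if anything falls off the work surface, if the arm or the gripper's body presses on something with over 40 N, if the wrist force passes 120 N, or if a joint passes its speed limit or range.

## Robot

A 7-joint arm with a two-finger parallel gripper is mounted at the origin on a cart in front of the work surface, level with it; the furniture and walls round the work are solid. World frame = base frame: x ahead of the robot, y to its left, z up, the work surface at z = 0. Lengths are in m, angles in rad, forces in N, time in s.
With the tool pointing down it reaches from about 0.425 to 0.875 m from the base axis. Payload 9.9 kg.
Tool frame: the origin (TCP) lies at the very end of the fingers, on their centre line; the grasp point (between the pads) lies 19 mm behind it; z points along the fingers, y is the line along which they close (so a half turn about z gives the same grasp; the last joint's range is limited). The gripper opens to 85 mm and grips with 20 to 120 N. Pads are 22 mm wide; open, the fingers measure 114 mm over their backs; the gripper's body (76 mm by 85 mm) begins 54 mm behind the grasp point. The pads swing forward as they close: fully open they stand 13 mm farther back than shut.
Start: joints at [-1.223, 0.576, 0.025, 1.437, -0.015, 1.129, -0.057], TCP at [0.282, 0.613, 0.231] pointing down, gripper open.
Joint ranges: [-2.76, 2.76], [-0.34, 2.15], [-1.52, 1.57], [0.19, 2.46], [-1.09, 4.23], [0.17, 1.99], [-2.82, 2.82]. Speed limits (rad/s): [2.22, 2.22, 3.01, 3.01, 3.14, 3.14, 3.14].

## Interface

Orientations are given as a rotation vector (axis times angle).
In Python, from bench import state, snapshot, sign_off, boxes_of, spot_point gives the robot as it stands.
- The arm moves only by the tool apply_moves, never from a script. Its arguments are lists of equal length, an entry for each row: "slide": the shift along the tool's x, y, z each as a share of 50 mm, from -1 to 1, a list of three; "twist": the turn, a rotation vector about the tool's x, y, z each as a share of 120 degrees, from -1 to 1, a list of three; "hand": the opening, from 0 (shut) to 1 (fully open). A call has exactly 10 rows; each row shifts and turns the commanded pose from where the row before left it, along the tool's axes as they then stand; what a row does not reach is not made up. A row lasts 1/8 s, in which the tool goes at most 62.5 mm and 10.7 degrees, less where a joint would pass 70% of its speed; a pose out of reach is approached as far as the arm can. A call with a number of a shift or a turn outside -1 to 1 is refused whole. A call with a gripper value outside its range is refused whole. The fingers move at their own pace and stop on an object; "force" is the grip in N (left out, the last holds). Time passes only in rows, so rows that do not move let the fingers close, or fill a call up. It gives the time, the measured TCP pose, the force, the opening and the grip force at its end, in the units of the state.
- state(): the state, without advancing time (a new reading comes with each control period).
- snapshot(name): name is "scene" or "top" or "wrist"; returns a dict with "pixels" (400x640x3 uint8, red, green, blue), "camera_matrix" (3x3 intrinsics, pixels), "view" (4x4, takes a point from world to camera coordinates); the wrist camera has in their place "hand_eye" (4x4, takes a point from camera to tool coordinates, whose origin is the TCP and whose axes are the flange's). Camera axes: x right, y up, looking along -z (the intrinsics and any distortion apply to the point x, -y, -z); pixel columns grow to the right and rows downward; lengths in m; the calibration is good to about 2 mm. A picture is of the moment at which its call begins: read the wrist's pose just before it. There is no depth.
- sign_off(): hands the job in; it is judged then, once.
Trained networks look in a picture, given as the dict that the camera call returned (one of the last four; its "shot" number tells which), for a name from the list of things; names that differ only in an ending like _2 or _b are one class to them, and where a whole thing is asked for, a point or a joint stands for the part that bears it (a point fixed in the world has none). Each returns a list of dicts, best first, with "p" (0 to 1); they miss things now and then, are a little off and sometimes report something else, mostly with a low value. They report only what shows in the picture. A call takes as long as a camera call.
- boxes_of(query, picture): "extent" ([left, top, width, height] in pixels, round what is visible of it).
- spot_point(query, picture): "at" ([column, row] in pixels: a listed point, or the origin of a listed thing).
The state is a dict: "time": time; "q": joint angles; "qd": joint speeds; "tau": joint torques, N m; "ee_pos": TCP position; "tcp_rot": TCP orientation; "wrist_force": force on the tool from outside, world axes, zero at the start; "ft_torque": the same for the moment, N m; "opening": finger opening in m; "grip_force": force on a finger pad.
Only numpy, scipy, OpenCV 4.12 (cv2) and the standard library are available. Lean on these libraries where they do the work, as an engineer would, in place of code of your own. Each camera call takes 0.05 s, during which the arm holds its last target. There are 200 camera calls.

## Working session

There is one attempt and no reset: what is moved stays moved. The work goes in short steps, Python scripts to look and compute and a tool call to move; the robot and the scene stay as the last step left them, time stands still between calls to the robot, and variables do not carry over. Pictures are saved under pics/ and viewed, at most 10 in all, crops included, and the job is handed in when it is done.

Besides the shell and the picture viewer there is one more tool, called as name(argument=value, ...) on one line, values as JSON. apply_moves: Moves the arm, as the interface text tells. Shift numbers are shares of 50 mm and turn numbers shares of 120 degrees, none past 1 either way. Its arguments: {"type":"object","properties":{"slide":{"type":"array"},"twist":{"type":"array"},"hand":{"type":"array"},"force":{"type":"number"}},"required":["slide","twist","hand"]}

```bash
mkdir -p pics; cat > h.py <<'E'
import numpy as np,cv2
from bench import *
from scipy.spatial.transform import Rotation as R
def ray(s,px,st=None):
    K=np.array(s["camera_matrix"]);u=np.linalg.inv(K)@[px[0],px[1],1];d=np.array([u[0],-u[1],-u[2]])
    if "view" in s: T=np.linalg.inv(np.array(s["view"]))
    else:
        W=np.eye(4);W[:3,:3]=R.from_rotvec(st["tcp_rot"]).as_matrix();W[:3,3]=st["ee_pos"];T=W@np.array(s["hand_eye"])
    if u[2]<0: pass
    d=np.array([u[0],-u[1],-1.0])
    return T[:3,3],T[:3,:3]@d
def atz(s,px,z,st=None):
    o,d=ray(s,px,st);return o+d*(z-o[2])/d[2]
def save(s,n): cv2.imwrite("pics/"+n+".png",cv2.cvtColor(np.asarray(s["pixels"]),cv2.COLOR_RGB2BGR))
E
python3 - <<'E'
from h import *
st=state();print({k:np.round(v,3) for k,v in st.items() if k in("time","ee_pos","tcp_rot","opening")})
print(R.from_rotvec(st["tcp_rot"]).as_matrix().round(3))
for c in("top","scene"):
    s=snapshot(c);save(s,c)
    print(c,{k:np.round(v,3).tolist() for k,v in s.items() if k not in("pixels",)})
    for n in("weight_blue","weight_red","weight_yellow","weight_rail"):
        b=boxes_of(n,s)[:2];p=spot_point(n,s)[:2]
        print(n,b,p,[atz(s,q["at"],0).round(3) for q in p])
E
```

```text
{'time': np.float64(0.0), 'ee_pos': array([0.282, 0.613, 0.23 ]), 'tcp_rot': array([-6.730e-01, -3.068e+00,  3.000e-03]), 'opening': np.float64(0.086)}
[[-0.908  0.418 -0.001]
 [ 0.418  0.908 -0.002]
 [-0.    -0.002 -1.   ]]
top {'camera_matrix': [[389.014, 0.0, 318.145], [0.0, 389.014, 205.636], [0.0, 0.0, 1.0]], 'view': [[-0.025, -0.999, -0.025, 0.027], [0.996, -0.027, 0.084, -0.527], [-0.084, -0.023, 0.996, -0.844], [0.0, 0.0, 0.0, 1.0]], 'shot': 1}
weight_blue [{'extent': [247.9, 163.1, 31.4, 30.1], 'p': 0.65}] [{'at': [264.9, 179.7], 'p': 0.75}] [array([0.593, 0.135, 0.   ])]
weight_red [{'extent': [280.7, 233.9, 22.2, 27.1], 'p': 0.66}] [{'at': [289.8, 243.2], 'p': 0.86}] [array([0.446, 0.081, 0.   ])]
weight_yellow [{'extent': [209.1, 228.7, 35.9, 23.6], 'p': 0.89}, {'extent': [276.4, 233.5, 26.7, 23.8], 'p': 0.68}] [{'at': [230.9, 239.4], 'p': 0.73}] [array([0.458, 0.215, 0.   ])]
weight_rail [{'extent': [395.2, 181.9, 93.0, 50.7], 'p': 0.67}] [{'at': [419.1, 204.4], 'p': 0.75}] [array([ 0.526, -0.215,  0.   ])]
scene {'camera_matrix': [[486.441, 0.0, 316.009], [0.0, 486.441, 203.203], [0.0, 0.0, 1.0]], 'view': [[0.624, -0.781, -0.006, -0.319], [0.495, 0.389, 0.777, -0.289], [-0.605, -0.488, 0.63, -0.708], [0.0, 0.0, 0.0, 1.0]], 'shot': 2}
weight_blue [{'extent': [281.8, 128.3, 23.2, 53.3], 'p': 0.97}] [{'at': [291.5, 179.0], 'p': 0.76}] [array([0.591, 0.136, 0.   ])]
weight_red [{'extent': [251.2, 171.5, 29.0, 61.4], 'p': 0.76}, {'extent': [279.9, 127.1, 24.1, 57.2], 'p': 0.68}] [{'at': [267.5, 218.6], 'p': 0.84}] [array([0.453, 0.084, 0.   ])]
weight_yellow [{'extent': [213.8, 144.1, 26.7, 55.4], 'p': 0.7}] [{'at': [229.0, 193.8], 'p': 0.97}] [array([0.462, 0.21 , 0.   ])]
weight_rail [] [{'at': [408.6, 261.8], 'p': 0.79}] [array([ 0.527, -0.212,  0.   ])]
```

View pics/top.png

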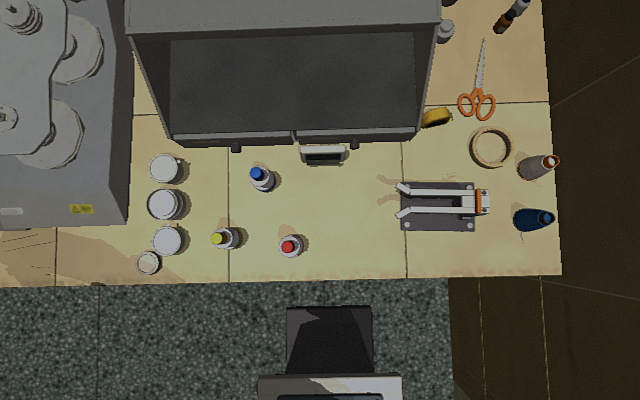

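View pics/scene.png

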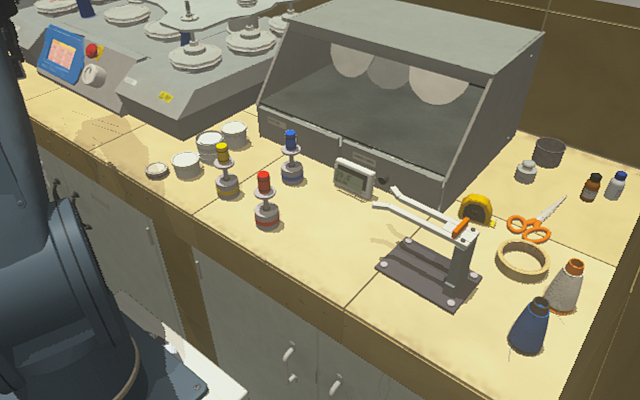

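The top view shows the blue knob at (257,173), the red weight at (289,245) and the yellow one at (225,238). The rail's mouth is near (400,200), with the orange block at (479,201). Next I'll get the slot's line.

```bash
python3 - <<'E'
from h import *
s=snapshot("top");im=np.asarray(s["pixels"])
hsv=cv2.cvtColor(im,cv2.COLOR_RGB2HSV)
def cen(m,x0,x1,y0,y1):
    z=np.zeros_like(m);z[y0:y1,x0:x1]=m[y0:y1,x0:x1];n,l,st,c=cv2.connectedComponentsWithStats(z);i=1+st[1:,4].argmax();return c[i],st[i]
o=cen(cv2.inRange(hsv,(5,150,100),(20,255,255)),465,495,180,225);print("orange",o,atz(s,o[0],.143))
b=cen(cv2.inRange(hsv,(100,150,80),(125,255,255)),240,285,160,200);print("knob",b,atz(s,b[0],.125))
c=cv2.resize(im[170:240,385:500],None,fx=6,fy=6,interpolation=cv2.INTER_CUBIC);cv2.imwrite("pics/c.png",c[:,:,::-1])
E
```

```text
orange (array([478.52631579, 200.58947368]), array([477, 189,   5,  24,  95], dtype=int32)) [ 0.51885132 -0.29358732  0.143     ]
knob (array([255.14893617, 172.14893617]), array([250, 167,  11,  11,  94], dtype=int32)) [0.5890291  0.13464606 0.125     ]
```

View pics/c.png

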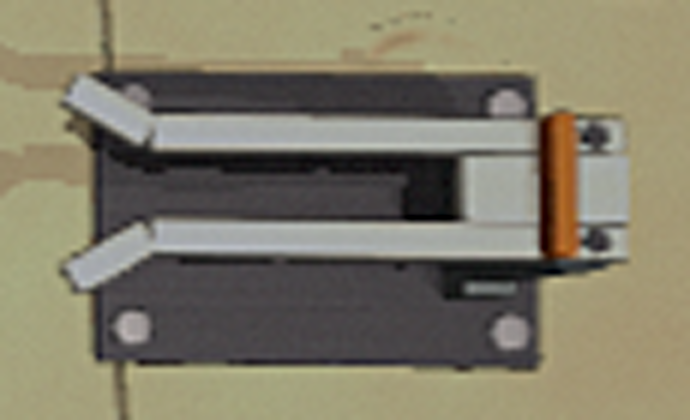

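The crop shows the slot's inner edges at crop rows 150/222 by the bend (x≈155) and 153/224 by the closed end (x≈460). That puts the slot's middle at pixels (410.8,201.0) and (461.7,201.4).

```bash
python3 - <<'E'
from h import *
s=snapshot("top")
P=[atz(s,p,.13) for p in((410.8,201.0),(461.7,201.4))];print(P)
d=P[1]-P[0];L=np.linalg.norm(d);d/=L;print(L,d,np.degrees(np.arctan2(d[1],d[0])))
print("home",P[1]-.005*d,"bend-based home",P[0]+.095*d,"orange-based",atz(s,(478.5,200.6),.146)-.030*d)
E
```

```text
[array([ 0.52273726, -0.16861516,  0.13      ]), array([ 0.51928514, -0.2663519 ,  0.13      ])]
0.09779768507742054 [-0.03529859 -0.99937681  0.        ] -92.02288043668483
home [ 0.51946163 -0.26135502  0.13      ] bend-based home [ 0.51938389 -0.26355596  0.13      ] orange-based [ 0.51963238 -0.26239265  0.146     ]
```

apply_moves(slide=[[0,-1,0],[0,-1,0],[0,-1,0],[0,0,0],[0,0,0],[0,0,0],[0,0,0],[0,0,0],[0,0,0],[0,0,0]], twist=[[0,0,0.089],[0,0,0.089],[0,0,0.089],[0,0,0.089],[0,0,0.089],[0,0,0.089],[0,0,0],[0,0,0],[0,0,0],[0,0,0]], hand=[1,1,1,1,1,1,1,1,1,1])

```text
time: 2.25
ee_pos: [0.1967, 0.4922, 0.2313]
tcp_rot: [-2.197, -2.245, 0.0]
wrist_force: [-0.4, 0.1, -0.1]
opening: 0.0857
grip_force: 0.0
```

apply_moves(slide=[[0,0,0],[-0.76,0.9,0],[-0.76,0.9,0],[-0.76,0.9,0],[-0.76,0.9,0],[-0.76,0.9,0],[-0.76,0.9,0],[-0.76,0.9,0],[-0.76,0.9,0],[-0.76,0.9,0]], twist=[[0,0,0.027],[0,0,0],[0,0,0],[0,0,0],[0,0,0],[0,0,0],[0,0,0],[0,0,0],[0,0,0],[0,0,0]], hand=[1,1,1,1,1,1,1,1,1,1])

```text
time: 3.5
ee_pos: [0.5903, 0.1345, 0.2313]
tcp_rot: [-2.26, -2.182, -0.001]
wrist_force: [0.7, 0.3, 1.2]
opening: 0.0856
grip_force: 0.0
```

```bash
cat > w.py <<'E'
from h import *
st=state();s=snapshot("wrist");save(s,"w%d"%(st["time"]*100))
print(st["time"],np.round(st["ee_pos"],4),R.from_rotvec(st["tcp_rot"]).as_matrix().round(3).tolist(),np.round(st["wrist_force"],1),"w%d"%(st["time"]*100))
hsv=cv2.cvtColor(np.asarray(s["pixels"]),cv2.COLOR_RGB2HSV)
m=cv2.inRange(hsv,(100,150,80),(125,255,255))
n,l,t,c=cv2.connectedComponentsWithStats(m)
for i in sorted(range(1,n),key=lambda i:-t[i,4])[:3]: print(t[i],c[i].round(1),atz(s,c[i],.128,st).round(4))
E
python3 - <<'E'
from w import *
for n in ("weight_blue",):
    print(boxes_of(n,s)[:2],[(q,atz(s,q["at"],0,st)) for q in spot_point(n,s)[:2]])
print(np.round(s["hand_eye"],3))
E
mv=1; cp pics/w*.png pics/wv.png
```

```text
3.5 [0.5903 0.1345 0.2313] [[0.035, 0.999, 0.0], [0.999, -0.035, 0.0], [0.0, 0.0, -1.0]] [0.7 0.3 1.2] w350
[310 181  27  27 551] [322.5 194.2] [0.5875 0.1351 0.128 ]
[314 174  18   6  54] [323.  176.6] [0.5884 0.1501 0.128 ]
[323 145   3   1   3] [324. 145.] [0.5901 0.1754 0.128 ]
[{'extent': [301.3, 144.4, 44.8, 63.6], 'p': 0.96}] [({'at': [325.6, 161.7], 'p': 0.71}, array([0.59044843, 0.13416418, 0.        ]))]
[[-0.     0.947  0.32   0.082]
 [ 1.     0.     0.    -0.001]
 [-0.     0.32  -0.947 -0.143]
 [ 0.     0.     0.     1.   ]]
```

View pics/wv.png

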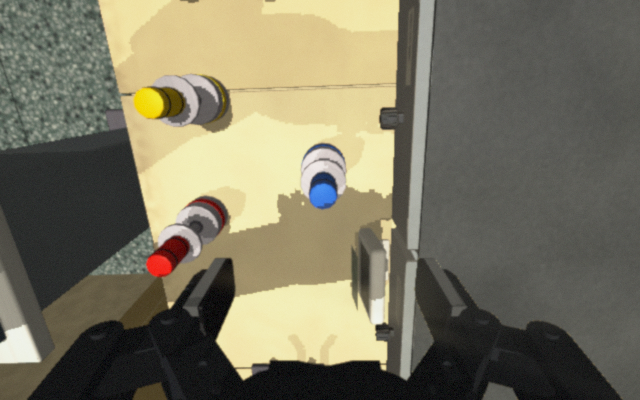

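The wrist view shows the blue knob at (322,194), almost under the TCP, and the yellow and red weights well off to the left. I'll descend and grip.

apply_moves(slide=[[0,-0.04,0.66],[0,0,0.66],[0,0,0.66],[0,0,0.68],[0,0,0],[0,0,0],[0,0,0],[0,0,0],[0,0,0],[0,0,0]], twist=[[0,0,0],[0,0,0],[0,0,0],[0,0,0],[0,0,0],[0,0,0],[0,0,0],[0,0,0],[0,0,0],[0,0,0]], hand=[1,1,1,1,1,0,0,0,0,0], force=60)

```text
time: 4.9
ee_pos: [0.588, 0.136, 0.0993]
tcp_rot: [2.26, 2.18, 0.003]
wrist_force: [1.3, 0.2, 7.0]
opening: 0.0221
grip_force: 59.0
```

apply_moves(slide=[[0,0,-0.4],[0,0,-0.8],[-0.5,-0.1,0],[-0.8,-0.2,0],[-0.8,-0.2,0],[-0.8,-0.2,0],[-0.8,-0.2,0],[-0.7,-0.1,0],[-0.4,-0.1,0],[0,0,0]], twist=[[0,0,0],[0,0,0],[0,0,0],[0,0,0],[0,0,0],[0,0,0],[0,0,0],[0,0,0],[0,0,0],[0,0,0]], hand=[0,0,0,0,0,0,0,0,0,0])

```text
time: 6.15
ee_pos: [0.5222, -0.1038, 0.158]
tcp_rot: [-2.264, -2.177, 0.002]
wrist_force: [-0.2, 1.0, -4.9]
opening: 0.0222
grip_force: 59.6
```

```bash
python3 - <<'E'
from w import *
print(st["opening"],st["grip_force"])
t=snapshot("top");im=np.asarray(t["pixels"])
c=np.vstack([cv2.resize(im[150:250,330:510],(720,400))]);cv2.imwrite("pics/t2.png",c[:,:,::-1])
t=snapshot("scene");im=np.asarray(t["pixels"]);cv2.imwrite("pics/s2.png",cv2.resize(im[130:330,290:530],(720,600))[:,:,::-1])
cv2.imwrite("pics/w2.png",np.asarray(s["pixels"])[:,:,::-1])
E
```

```text
6.15 [ 0.5222 -0.1038  0.158 ] [[0.039, 0.999, -0.001], [0.999, -0.039, -0.0], [-0.001, -0.001, -1.0]] [-0.2  1.  -4.9] w615
[ 299  274   50   45 1688] [323.5 296.4] [ 0.5184 -0.1487  0.128 ]
[311 176  42  15  99] [332.2 179.4] [ 0.5265 -0.0705  0.128 ]
[302 182   6   5   9] [304.9 183.7] [ 0.5109 -0.0724  0.128 ]
0.022166251787802727 59.63317930698395
```

View pics/s2.png

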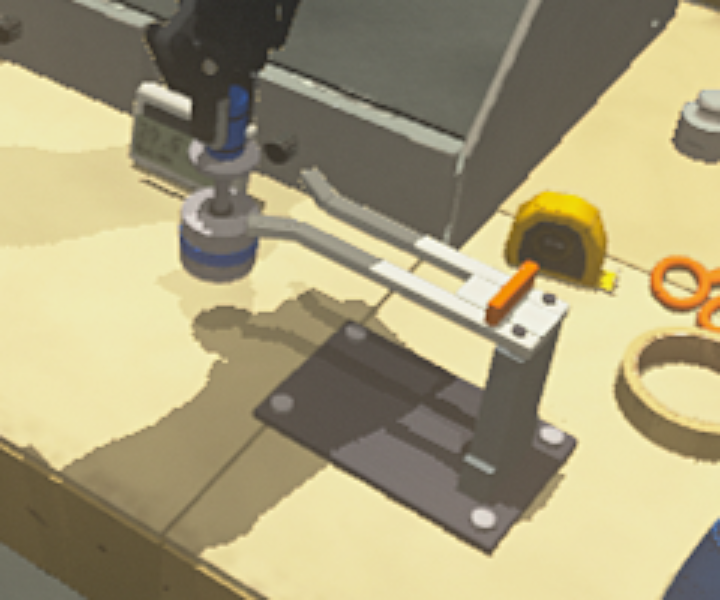

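View pics/w2.png

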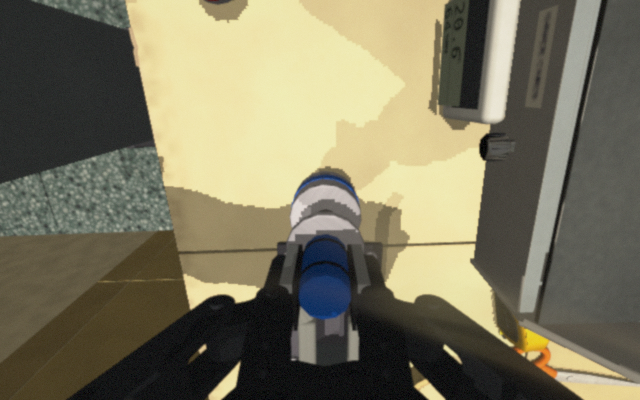

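The weight hangs straight in the grip at the right height, just before the mouth, with its flange above the bars and its body below. I'll ease it in.

apply_moves(slide=[[0,0.06,0],[-0.3,0,0],[-0.3,0,0],[-0.3,0,0],[-0.3,0,0],[-0.3,0,0],[-0.3,0,0],[0,0,0],[0,0,0],[0,0,0]], twist=[[0,0,0],[0,0,0],[0,0,0],[0,0,0],[0,0,0],[0,0,0],[0,0,0],[0,0,0],[0,0,0],[0,0,0]], hand=[0,0,0,0,0,0,0,0,0,0])

```text
time: 7.55
ee_pos: [0.5233, -0.1911, 0.1582]
tcp_rot: [-2.259, -2.182, -0.0]
wrist_force: [0.3, -0.1, -4.9]
opening: 0.0224
grip_force: 59.6
```

```bash
python3 - <<'E'
from w import *
t=snapshot("scene");im=np.asarray(t["pixels"]);cv2.imwrite("pics/s3.png",cv2.resize(im[150:300,330:510],(720,600))[:,:,::-1])
E
```

```text
7.55 [ 0.5233 -0.1911  0.1582] [[0.035, 0.999, -0.0], [0.999, -0.035, 0.001], [0.001, -0.0, -1.0]] [ 0.3 -0.1 -4.9] w755
[ 299  275   50   45 1673] [323.5 296.7] [ 0.5198 -0.2363  0.128 ]
[311 175  35   9  80] [327.5 178.3] [ 0.5249 -0.157   0.128 ]
```

View pics/s3.png

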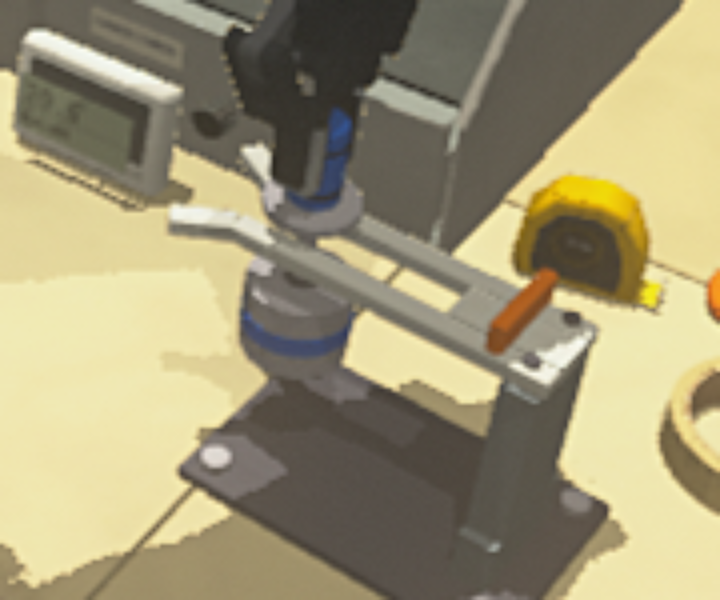

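The neck is between the bars and the flange is clear above them. On to the closed end.

apply_moves(slide=[[0,-0.02,0],[-0.27,0,0],[-0.27,0,0],[-0.27,0,0],[-0.27,0,0],[-0.14,0,0],[-0.12,0,0],[0,0,0],[0,0,0.06],[0,0,0]], twist=[[0,0,0],[0,0,0],[0,0,0],[0,0,0],[0,0,0],[0,0,0],[0,0,0],[0,0,0],[0,0,0],[0,0,0]], hand=[0,0,0,0,0,0,0,0,0,0])

```text
time: 8.9
ee_pos: [0.5197, -0.2583, 0.155]
tcp_rot: [-2.26, -2.181, 0.0]
wrist_force: [-0.2, 0.7, -4.1]
opening: 0.0224
grip_force: 59.6
```

apply_moves(slide=[[0,0,0.04],[0,0,0.04],[0,0,0.02],[0,0,0],[0,0,0],[0,0,0],[0,0,0],[0,0,0],[0,0,0],[0,0,0]], twist=[[0,0,0],[0,0,0],[0,0,0],[0,0,0],[0,0,0],[0,0,0],[0,0,0],[0,0,0],[0,0,0],[0,0,0]], hand=[0,0,0,0,0,0,0,0,0,0])

```text
time: 10.15
ee_pos: [0.5198, -0.2589, 0.1503]
tcp_rot: [-2.261, -2.181, 0.0]
wrist_force: [-0.9, 0.3, -5.0]
opening: 0.022
grip_force: 59.6
```

apply_moves(slide=[[0,0,0.02],[0,0,0.02],[0,0,0],[0,0,0],[0,0,0],[0,0,0],[0,0,0],[0,0,0],[0,0,0],[0,0,0]], twist=[[0,0,0],[0,0,0],[0,0,0],[0,0,0],[0,0,0],[0,0,0],[0,0,0],[0,0,0],[0,0,0],[0,0,0]], hand=[0,0,0,0,0,0,0,0,0,0])

```text
time: 11.4
ee_pos: [0.52, -0.2589, 0.1492]
tcp_rot: [2.261, 2.181, 0.001]
wrist_force: [-2.0, 2.6, 5.8]
opening: 0.0222
grip_force: 60.9
```

The force has turned upward to +5.8 N, so the flange is resting on the bars. I'll open and then withdraw upward.

apply_moves(slide=[[0,0,0],[0,0,0],[0,0,0],[0,0,0],[0,0,0],[0,0,0],[0,0,-0.3],[0,0,-0.8],[0,0,-0.9],[0,0,-0.5]], twist=[[0,0,0],[0,0,0],[0,0,0],[0,0,0],[0,0,0],[0,0,0],[0,0,0],[0,0,0],[0,0,0],[0,0,0]], hand=[1,1,1,1,1,1,1,1,1,1])

```text
time: 12.65
ee_pos: [0.5202, -0.2595, 0.2769]
tcp_rot: [2.259, 2.178, 0.002]
wrist_force: [-0.9, 0.0, -0.5]
opening: 0.0854
grip_force: 0.0
```

```bash
python3 - <<'E'
from h import *
st=state();s=snapshot("wrist")
hsv=cv2.cvtColor(np.asarray(s["pixels"]),cv2.COLOR_RGB2HSV);m=cv2.inRange(hsv,(100,150,80),(125,255,255))
n,l,t,c=cv2.connectedComponentsWithStats(m);i=1+t[1:,4].argmax();print(t[i],atz(s,c[i],.178,st),st["ee_pos"],st["opening"])
t=snapshot("scene");im=np.asarray(t["pixels"]);a=cv2.resize(im[150:300,330:510],(480,400));b=cv2.resize(np.asarray(s["pixels"])[100:400,200:440],(320,400));cv2.imwrite("pics/f.png",np.hstack([a,b])[:,:,::-1])
E
```

```text
[311 183  27  28 574] [ 0.51868883 -0.25982383  0.178     ] [ 0.52023575 -0.25949876  0.27686852] 0.08539150221378734
```

View pics/f.png

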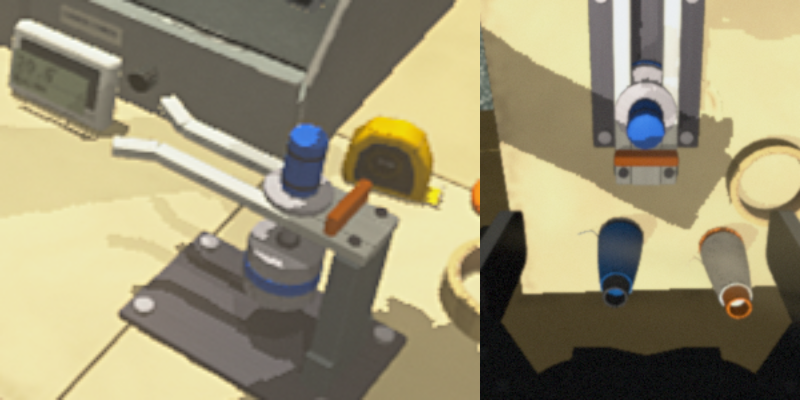

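The weight hangs upright on the bars next to the orange block (rail x about 47 mm), and the gripper is clear.

```bash
python3 -c "
from bench import *
print(sign_off())"
```

```text
the job is handed in; nothing more can be done
None
```

The blue weight hangs upright on the rail at the closed end (about 47 mm along the slot, home being 50), the gripper is clear, the red and yellow weights were left alone, and the job was handed in at about 12.7 s; the sign-off returned no verdict.

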